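# Hold a field probe centred in a solenoid coil

### The job

Check the coil clamped in the test fixture: slide the fixture's clear guard all the way open, then take the field meter out of its holder and lower its thin stem into the coil's bore, keeping the meter clear of the coil at all times. Finish while holding it there in the gripper, upright, still and centred in the bore with the tip halfway down it; leave the guard open and the other things on the bench where they are.

Things in the scene. Friction and masses are not known exactly. Their poses are not given: they have to be found in the camera images.
- rig: Coil test fixture, fixed: aluminium base plate 150 (x) x 280 (y) x 12 mm, four posts, two rails along its y at x = +-66 mm, rail tops 118 mm above the bench; only the guard's handle stands higher. Origin: centre of the base plate's underside, on the bench; z up. Its y axis runs along the guard's track. The coil stands in the -y half, a terminal block 66 mm high in the +y half.
- guard (a joint): Clear sliding guard of the fixture (plate 122 x 124 mm with aluminium end strips, 106 to 117 mm above the bench). Value in m: 0 = shut, over the coil; 0.12 = fully open at its stop, moved that far along the fixture's +y, over the terminal block. It starts shut or up to 25 mm open, slides with about 2 N of friction and stays where it is left.
- guard_handle (a point): Middle of the guard's black handle bar: straight, 12 x 12 mm in section, 80 mm long along the fixture's x (across the track), 146 mm above the bench, 23 mm clear over the guard's top, on two 10 mm posts 60 mm apart. It moves with the guard. Its axes are the fixture's.
- coil: Coil under test, fixed in the fixture: black square bobbin 64 x 64 x 60 mm with white bore tube and yellow winding, on a grey adapter plate 96 x 80 x 10 mm. Origin: centre of that plate's underside, 12 mm above the bench; z up. Its bore is vertical, 24 mm in diameter, 60 mm deep: from the open top 70 mm above the origin down to the plate at 10 mm. Its place along the fixture's y varies.
- bore_top (a point): Centre of the bore's open top, level with the coil's upper face, 82 mm above the bench.
- bore_mid (a point): Point on the bore's axis halfway down it, 30 mm below the top, 52 mm above the bench: where the probe's tip is to be held.
- probe: Cordless pen-type field meter, about 90 g, loose, upright in its holder: brass stem 8 mm in diameter and 95 mm long below a grey grip 24 (x) x 34 (y) x 75 mm high, with a small display on its -x face. Origin: lower end of the stem (the tip); z up along the stem. The grip reaches from 95 to 170 mm above the origin.
- probe_tip (a point): The lower end of the stem, same point as the origin of probe. In the holder it is 10 mm above the bench.
- holder: The meter's holder, fixed: a round base 84 mm in diameter and 8 mm high with an upright tube 36 mm outside, 14 mm inside, its top 105 mm above the bench. The meter's grip rests on the tube's top with the stem hanging free inside; it lifts straight up, 95 mm until the stem is out. Origin: centre of its underside.
- spare_coil: A second coil of the same kind (64 x 64 x 60 mm), loose on the bench, not to be moved. Origin: centre of its underside.
- tape_roll: Roll of yellow tape, ring 90 mm in outside diameter and 19 mm high, loose, not to be moved. Origin: centre of its underside.
- screwdriver: Screwdriver lying on the bench along its own x, loose, not to be moved.
- spray: White bottle, 60 mm in diameter and 150 mm high, loose, not to be moved. Origin: centre of its underside.
- caliper: Slide caliper 200 mm long lying flat along its own y, loose, not to be moved.
Mind the look-alikes: they are no part of the job. There is more than one size of the probe; the one meant has the size given above.

How it is judged:
By the outcome, as a careful person would: the job done as asked, in the order asked, and still so for the second after the job is handed in, while the arm keeps its last pose, push and grip.
It also fails if it takes over 58 s, if anything falls off the work surface, if the arm or the gripper's body presses on something with over 40 N, if the wrist force passes 120 N, or if a joint passes its speed limit or range.

### The arm

A 7-joint arm with a two-finger parallel gripper is mounted at the origin on the work surface. World frame = base frame: x ahead of the robot, y to its left, z up, the work surface at z = 0. Lengths are in m, angles in rad, forces in N, time in s.
With the tool pointing down it reaches from about 0.4 to 0.85 m from the base axis. Payload 10.4 kg.
Tool frame: the origin (TCP) lies between the finger pads; the fingertips stand ahead of it and the grasp point (between the pads) lies 5 mm behind it (manip.tip_extent is the z of the fingertips in the tool frame, in m); z points along the fingers, y is the line along which they close (so a half turn about z gives the same grasp; the last joint's range is limited). The gripper opens to 85 mm and grips with 20 to 120 N. Pads are 22 mm wide; open, the fingers measure 114 mm over their backs; the gripper's body (76 mm by 85 mm) begins 54 mm behind the grasp point. The pads swing forward as they close: fully open they stand 13 mm farther back than shut.
Start: joints at [-1.262, 0.332, -0.065, 1.46, 0.022, 1.35, -0.088], TCP at [0.204, 0.591, 0.245] pointing down, gripper open.
Joint ranges: [-2.6, 2.6], [-0.5, 2.12], [-1.47, 1.34], [0.16, 2.42], [-1.27, 4.41], [0.06, 2.06], [-2.6, 2.6]. Speed limits (rad/s): [2.22, 2.22, 2.79, 2.79, 3.14, 3.14, 3.14].

### API

Orientations are given as a unit quaternion [x, y, z, w].
In Python, from workcell import status, viewer, manip gives the robot as it stands.
- The arm moves only by the tool play_rows, never from a script. Its argument "plan" is one flat list of numbers, 7 for each row, row after row: the turn, a rotation vector about the tool's x, y, z in degrees, then the shift along the tool's x, y, z in m, then the opening, from 0 (shut) to 1 (fully open). In form: [ax, ay, az, dx, dy, dz, grip, ax, ay, az, dx, dy, dz, grip, ...]. A call has 1 to 20 rows; each row is the pose to reach, as a shift and turn from the pose commanded when the call began, along the tool's axes at that moment; what a row does not reach only later rows make up. A row lasts 1/8 s, in which the tool goes at most 62.5 mm and 10.7 degrees, less where a joint would pass 70% of its speed; a pose out of reach is approached as far as the arm can. A call with a gripper value outside its range is refused whole. The fingers move at their own pace and stop on an object; "squeeze" is the grip in N (left out, the last holds). Time passes only in rows, so rows that repeat a pose let the fingers close. It gives the time, the measured TCP pose, the force, the opening and the grip force at its end, in the units of the state.
- status.get_obs(): the state, without advancing time (a new reading comes with each control period).
- viewer.camera(name): name is "side" or "top"; returns the picture (420x560x3 uint8, red, green, blue); there is no depth.
- viewer.camera_model(name): a dict with "fx", "fy", "cx", "cy" (pixels), "R" (3x3) and "t" (3): a world point X has camera coordinates R X + t. Camera axes: x right, y down, z forward; pixel columns grow to the right and rows downward; lengths in m; the calibration is good to about 2 mm. A picture is of the moment at which its call begins. camera_model takes no time and is no camera call.
- manip.hand_in(): hands the job in; it is judged then, once.
The state is a dict: "clock": time; "joint_pos": joint angles; "joint_velocities": joint speeds; "tau": joint torques, N m; "position": TCP position; "ee_rot": TCP orientation; "ft_force": force on the tool from outside, world axes, zero at the start; "torque": the same for the moment, N m; "grip_width": opening from 0.0 (shut) to 1.0 (fully open); "grasp_force": force on a finger pad.
Only numpy, scipy, OpenCV 4.12 (cv2) and the standard library are available. Lean on these libraries where they do the work, as an engineer would, in place of code of your own. Each camera call takes 0.05 s, during which the arm holds its last target. There are 200 camera calls.

## Working session

There is one attempt and no reset: what is moved stays moved. The work goes in short steps, Python scripts to look and compute and a tool call to move; the robot and the scene stay as the last step left them, time stands still between calls to the robot, and variables do not carry over. Pictures are saved under pics/ and viewed, at most 12 in all, crops included, and the job is handed in when it is done.

Besides the shell and the picture viewer there is one more tool, called after "Request:" as a command line: name --argument value ..., lists and objects as JSON in quotes. play_rows: Moves the arm, as the interface text tells. Its arguments: {"type":"object","properties":{"plan":{"type":"array","items":{"type":"number"}},"squeeze":{"type":"number"}},"required":["plan"]}

```bash
mkdir -p pics; ls; python3 - <<'E'
from workcell import status, viewer, manip
import cv2,json
o=status.get_obs()
for k in("clock","position","ee_rot","grip_width","ft_force"):print(k,o[k])
print(manip.tip_extent)
for n in("side","top"):
    im=viewer.camera(n);cv2.imwrite(f"pics/{n}0.png",im[:,:,::-1])
    m=viewer.camera_model(n);print(n,m)
E
```

```text
pics
clock 0.0
position [0.20347138 0.5905656  0.24448283]
ee_rot [ 1.65124998e-01  9.86272365e-01 -7.40776723e-04 -9.62307071e-05]
grip_width 1.0015952980018457
ft_force [0.65050438 0.6091012  0.08389167]
0.014
side {'fx': 460.4059616820899, 'fy': 460.4059616820899, 'cx': 273.12048563657555, 'cy': 209.0630198386664, 'R': array([[ 0.79790659, -0.60261886, -0.01398502],
       [-0.41215789, -0.52850032, -0.74216797],
       [ 0.43985333,  0.59794475, -0.670068  ]]), 't': array([-0.40288424,  0.30874207,  0.94472947])}
top {'fx': 418.81543660098646, 'fy': 418.81543660098646, 'cx': 278.3665845702988, 'cy': 204.73363950084817, 'R': array([[ 0.01697273, -0.9994822 ,  0.0273359 ],
       [-0.99782449, -0.01867382, -0.06322642],
       [ 0.06370414, -0.02620331, -0.99762476]]), 't': array([-0.03717372,  0.49516076,  1.41501826])}
```

View pics/side0.png

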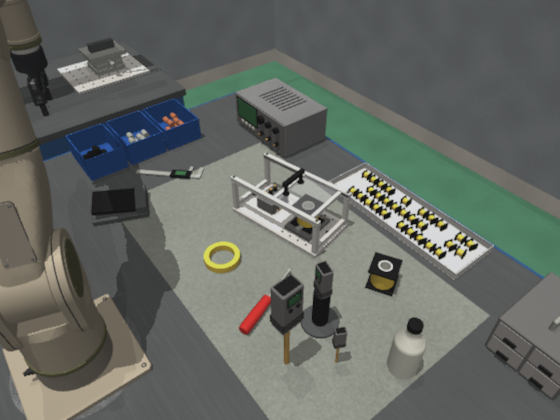

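View pics/top0.png

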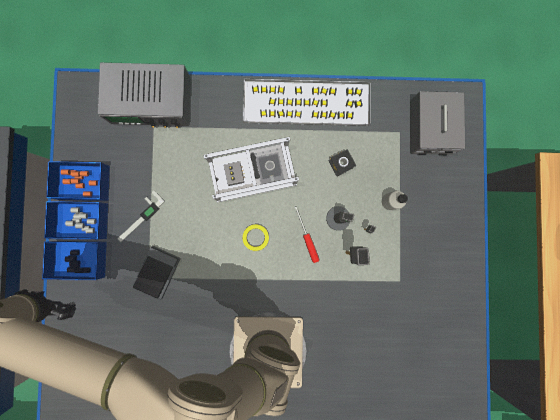

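The side view shows the fixture near (290,205) with the black handle near (292,182), and the meter in its holder at (322,290). A larger meter (287,310) and a smaller one (340,340) stand nearby as look-alikes. In the top view the fixture is at (252,168) and the holder at (341,216). I'll zoom in next.

```bash
python3 - <<'E'
import cv2
t=cv2.imread("pics/top0.png");s=cv2.imread("pics/side0.png")
cv2.imwrite("pics/t1.png",cv2.resize(t[130:270,195:395],None,fx=4,fy=4,interpolation=cv2.INTER_CUBIC))
cv2.imwrite("pics/s1.png",cv2.resize(s[145:345,225:365],None,fx=3,fy=3,interpolation=cv2.INTER_CUBIC))
E
```

```text
(no output)
```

View pics/t1.png

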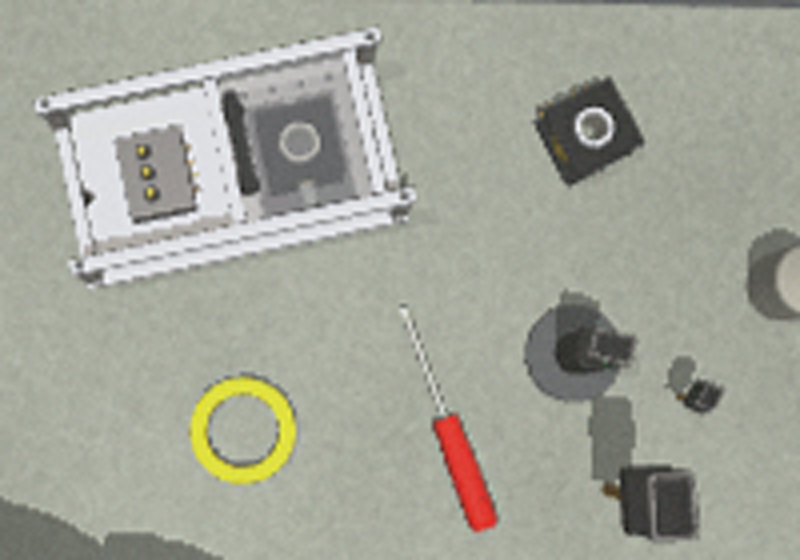

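View pics/s1.png

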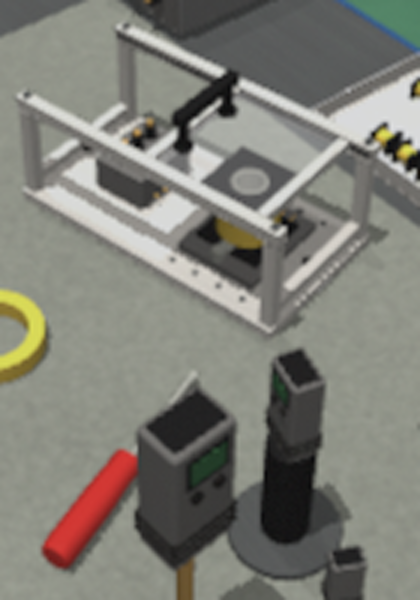

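The top crop shows post tops at (45,103), (374,36), (405,196) and (82,268), the handle from (232,95) to (250,192), and the bore ring at (300,142). The grip top is at (613,350) and the holder base at (573,352). In the side crop the grip's top corners are near (272,356), (298,348), (325,378) and (298,388), and the handle runs from (180,117) to (233,77).

```bash
cat > h.py <<'E'
import numpy as np
from workcell import viewer
def ray(n,uv):
    m=viewer.camera_model(n);R=np.array(m["R"]);t=np.array(m["t"])
    return -R.T@t, R.T@np.array([(uv[0]-m["cx"])/m["fx"],(uv[1]-m["cy"])/m["fy"],1])
def onz(n,uv,z):
    c,d=ray(n,uv);return (c+d*(z-c[2])/d[2])
def tri(a,b):
    (c,d),(e,f)=ray("top",a),ray("side",b)
    s=np.linalg.lstsq(np.c_[d,-f],e-c,rcond=None)[0]
    p,q=c+d*s[0],e+f*s[1];return (p+q)/2,np.linalg.norm(p-q)
def proj(n,X):
    m=viewer.camera_model(n);p=np.array(m["R"])@X+np.array(m["t"])
    return np.array([m["fx"]*p[0]/p[2]+m["cx"],m["fy"]*p[1]/p[2]+m["cy"]])
E
python3 - <<'E'
from h import *
import cv2
np.set_printoptions(precision=4,suppress=True)
T=lambda u,v:((u+.5)/4-.5+195,(v+.5)/4-.5+130)
S=lambda u,v:((u+.5)/3-.5+225,(v+.5)/3-.5+145)
P=np.array([onz("top",T(*p),.118) for p in((45,103),(374,36),(405,196),(82,268))])
print("posts",P,"centre",P.mean(0)); y=(P[0]+P[3]-P[1]-P[2])/2; print("len",np.linalg.norm(y),"yaw fix y",np.degrees(np.arctan2(y[1],y[0])))
x=(P[0]+P[1]-P[2]-P[3])/2;print("wid",np.linalg.norm(x),"x dir",np.degrees(np.arctan2(x[1],x[0])))
Q=np.array([onz("side",S(*p),.118) for p in((126,30),(368,148),(278,232),(26,97))]);print("side posts",Q,Q.mean(0))
h=[onz("top",T(*p),.150) for p in((232,95),(250,192))];print("handle",h,(h[0]+h[1])/2, h[0]-h[1])
h=[onz("side",S(*p),.148) for p in((233,77),(180,117))];print("handle side",h,(h[0]+h[1])/2)
print("bore top",onz("top",T(300,142),.082),"side",onz("side",S(250,181),.082),tri(T(300,142),S(250,181)))
print("holder base",onz("top",T(573,352),.008),"side",onz("side",S(285,530),.008))
print("probe top",onz("top",T(613,349),.18),tri(T(613,349),S(298,367)))
c=[onz("side",S(*p),.18) for p in((272,356),(298,348),(325,378),(298,388))];print("corners",np.array(c),np.mean(c,0))
# mask of holder base + mean
for n in("top",):
    im=viewer.camera(n)
E
```

```text
posts [[ 0.6423  0.2077  0.118 ]
 [ 0.7023 -0.0534  0.118 ]
 [ 0.5737 -0.0801  0.118 ]
 [ 0.5112  0.1749  0.118 ]] centre [0.6074 0.0623 0.118 ]
len 0.2652420233857514 yaw fix y 103.35285408660046
wid 0.13319097618512946 x dir 12.917945206758374
side posts [[ 0.6387  0.2039  0.118 ]
 [ 0.6964 -0.0541  0.118 ]
 [ 0.5718 -0.0842  0.118 ]
 [ 0.5114  0.1774  0.118 ]] [0.6046 0.0608 0.118 ]
handle [array([0.646 , 0.0581, 0.15  ]), array([0.5703, 0.0426, 0.15  ])] [0.6082 0.0504 0.15  ] [0.0757 0.0155 0.    ]
handle side [array([0.6446, 0.059 , 0.148 ]), array([0.5764, 0.0443, 0.148 ])] [0.6105 0.0516 0.148 ]
bore top [0.6211 0.0043 0.082 ] side [0.6205 0.0046 0.082 ] (array([0.6208, 0.0045, 0.082 ]), np.float64(0.0006560335495237098))
holder base [ 0.4556 -0.2343  0.008 ] side [ 0.4513 -0.2382  0.008 ]
probe top [ 0.4523 -0.2355  0.18  ] (array([ 0.4524, -0.2351,  0.1829]), np.float64(0.00031242986687161965))
corners [[ 0.4472 -0.2162  0.18  ]
 [ 0.465  -0.2213  0.18  ]
 [ 0.4617 -0.2507  0.18  ]
 [ 0.4427 -0.2464  0.18  ]] [ 0.4542 -0.2337  0.18  ]
```

```bash
python3 - <<'E'
import cv2,numpy as np
s=cv2.imread("pics/side0.png");t=cv2.imread("pics/top0.png")
a=cv2.resize(s[250:300,300:350],None,fx=12,fy=12,interpolation=cv2.INTER_CUBIC)
cv2.imwrite("pics/z.png",a)
E
```

```text
(no output)
```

View pics/z.png

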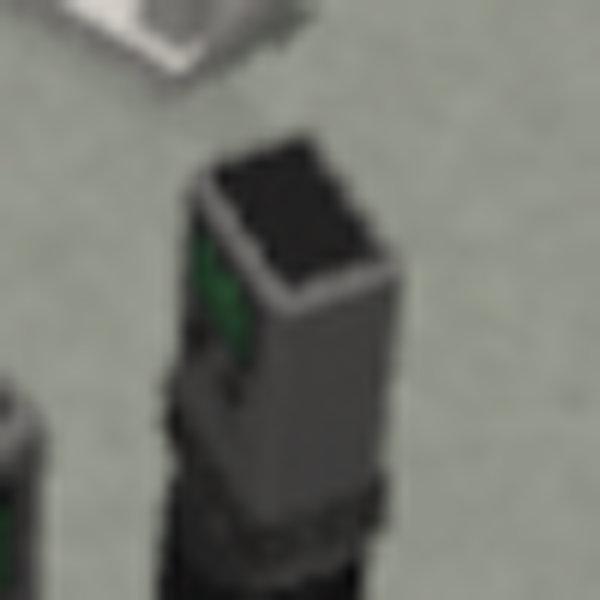

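The zoom shows the grip's top corners at (200,180), (310,135), (395,262) and (285,305), with the display on the left face, which is probe -x. I'll refine the yaw and check the neighbouring obstacles and the handle approach.

```bash
cat >> h.py <<'E'
from scipy.spatial.transform import Rotation as Ro
from workcell import status
def move(p,yaw):
    """row (deg, m) from present pose to tool-down pose with tool y at world yaw (deg)"""
    o=status.get_obs();R=Ro.from_quat(o["ee_rot"]);y=np.radians(yaw)
    Y=np.array([np.cos(y),np.sin(y),0]);Z=np.array([0,0,-1.]);X=np.cross(Y,Z)
    G=Ro.from_matrix(np.c_[X,Y,Z])
    return np.r_[(R.inv()*G).as_rotvec(degrees=True),R.inv().apply(np.array(p)-o["position"])]
E
python3 - <<'E'
from h import *
np.set_printoptions(precision=4,suppress=True)
T=lambda u,v:((u+.5)/4-.5+195,(v+.5)/4-.5+130)
S=lambda u,v:((u+.5)/3-.5+225,(v+.5)/3-.5+145)
Z=lambda u,v:((u+.5)/12-.5+300,(v+.5)/12-.5+250)
c=np.array([onz("side",Z(*p),.18) for p in((198,180),(308,135),(398,265),(285,308))]);print(c,c.mean(0))
L=(c[0]+c[1]-c[2]-c[3])/2;W=(c[1]+c[2]-c[0]-c[3])/2
for v in(L,W):print(np.linalg.norm(v),np.degrees(np.arctan2(v[1],v[0])))
print("big top",tri(T(673,505),S(186,420)),"big tip",onz("side",(287,363),0),onz("top",T(608,490),0.01))
print("small top",tri(T(706,397),S(347,555)))
print("spray top",tri((401,199),(415,325)))
for q in([.609,.051,.28],[.609,.051,.141]):print("handle",move(q,103.1))
print("open",move([.609-.227*.12,.051+.974*.12,.141],103.1))
E
```

```text
[[ 0.4463 -0.2194  0.18  ]
 [ 0.4667 -0.223   0.18  ]
 [ 0.4597 -0.2522  0.18  ]
 [ 0.4397 -0.2478  0.18  ]] [ 0.4531 -0.2356  0.18  ]
0.029569119748501047 76.6461061707914
0.02058539126357103 -11.229820758328842
big top (array([ 0.3382, -0.2657,  0.2474]), np.float64(0.0020654331941880686)) big tip [ 0.3372 -0.2687 -0.    ] [ 0.338  -0.2649  0.01  ]
small top (array([ 0.4185, -0.3244,  0.1107]), np.float64(0.001417242083795494))
spray top (array([ 0.5144, -0.4118,  0.1419]), np.float64(0.0037803314394828083))
handle [ -0.0604  -0.0153 -32.1114  -0.5592  -0.3782  -0.0349]
handle [ -0.0604  -0.0153 -32.1114  -0.5592  -0.378    0.1041]
open [ -0.0604  -0.0153 -32.1114  -0.4954  -0.2764   0.104 ]
```

Request:
play_rows --plan '[0, 0, -16, -0.28, -0.19, -0.035, 1, 0, 0, -16, -0.28, -0.19, -0.035, 1, 0, 0, -16, -0.28, -0.19, -0.035, 1, 0, 0, -16, -0.28, -0.19, -0.035, 1, 0, 0, -16, -0.28, -0.19, -0.035, 1, 0, 0, -16, -0.28, -0.19, -0.035, 1, 0, 0, -32, -0.559, -0.378, -0.035, 0.6, 0, 0, -32, -0.559, -0.378, -0.035, 0.6, 0, 0, -32, -0.559, -0.378, -0.035, 0.6, 0, 0, -32, -0.559, -0.378, -0.035, 0.6, 0, 0, -32, -0.559, -0.378, -0.035, 0.6, 0, 0, -32, -0.559, -0.378, -0.035, 0.6, 0, 0, -32, -0.559, -0.378, -0.035, 0.6, 0, 0, -32, -0.559, -0.378, -0.035, 0.6]'

```text
clock: 1.9
position: [0.6086, 0.0524, 0.28]
ee_rot: [-0.114, 0.994, 0.0, -0.0]
ft_force: [-0.1, -0.2, -0.3]
grip_width: 0.596
grasp_force: 0.0
```

```bash
python3 - <<'E'
from h import *
import cv2
np.set_printoptions(precision=4,suppress=True)
o=status.get_obs();print(o["clock"],o["position"],o["ee_rot"],o["grip_width"],o["ft_force"],o["joint_pos"])
print(move([.609,.051,.141],103.1))
s=viewer.camera("side")[:,:,::-1]
cv2.imwrite("pics/s2.png",cv2.resize(s[80:260,190:400],None,fx=3,fy=3,interpolation=cv2.INTER_CUBIC))
E
```

```text
1.9 [0.6086 0.0524 0.28  ] [-0.1135  0.9935  0.0003 -0.0004] 0.5956214892885501 [-0.0784 -0.219  -0.2663] [-0.4564  0.2903  0.3726  1.4673 -0.1064  1.4046  1.7181]
[ 0.0383 -0.0362 -0.0609 -0.0002 -0.0015  0.139 ]
```

View pics/s2.png

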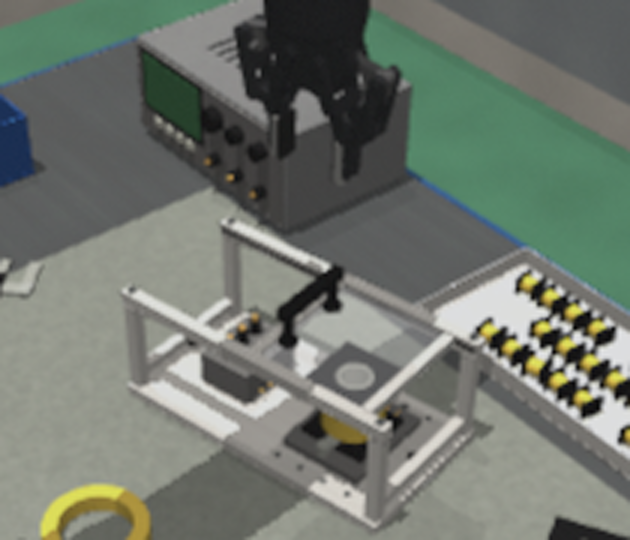

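The gripper hangs over the handle bar (crop 310,305) with the fingers straddling the track direction. I'll descend and grip the bar.

Request:
play_rows --plan '[0, 0, 0, 0, -0.001, 0.04, 0.6, 0, 0, 0, 0, -0.001, 0.08, 0.6, 0, 0, 0, 0, -0.001, 0.11, 0.6, 0, 0, 0, 0, -0.001, 0.13, 0.6, 0, 0, 0, 0, -0.001, 0.139, 0.6, 0, 0, 0, 0, -0.001, 0.139, 0.6, 0, 0, 0, 0, -0.001, 0.139, 0.1, 0, 0, 0, 0, -0.001, 0.139, 0.1, 0, 0, 0, 0, -0.001, 0.139, 0.1, 0, 0, 0, 0, -0.001, 0.139, 0.1, 0, 0, 0, 0, -0.001, 0.139, 0.1]' --squeeze 25

```text
clock: 3.32
position: [0.6096, 0.0507, 0.1422]
ee_rot: [-0.113, 0.994, 0.0, 0.001]
ft_force: [-1.8, 1.4, 5.9]
grip_width: 0.135
grasp_force: 28.4
```

Request:
play_rows --plan '[0, 0, 0, 0, 0.006, 0, 0.1, 0, 0, 0, 0, 0.018, 0, 0.1, 0, 0, 0, 0, 0.032, 0, 0.1, 0, 0, 0, 0, 0.046, 0, 0.1, 0, 0, 0, 0, 0.06, 0, 0.1, 0, 0, 0, 0, 0.074, 0, 0.1, 0, 0, 0, 0, 0.085, 0, 0.1, 0, 0, 0, 0, 0.092, 0, 0.1, 0, 0, 0, 0, 0.094, 0, 0.1, 0, 0, 0, 0, 0.094, 0, 0.1]'

```text
clock: 4.58
position: [0.5881, 0.1424, 0.1422]
ee_rot: [-0.113, 0.994, 0.0, 0.0]
ft_force: [-3.0, -0.7, 8.5]
grip_width: 0.133
grasp_force: 28.7
```

Request:
play_rows --plan '[0, 0, 0, 0, 0.004, 0, 0.1, 0, 0, 0, 0, 0.008, 0, 0.1, 0, 0, 0, 0, 0.012, 0, 0.1, 0, 0, 0, 0, 0.016, 0, 0.1, 0, 0, 0, 0, 0.016, 0, 0.1, 0, 0, 0, 0, 0.016, 0, 0.1]'

```text
clock: 5.32
position: [0.5844, 0.1579, 0.1422]
ee_rot: [-0.113, 0.994, 0.0, 0.0]
ft_force: [-4.2, -1.2, 9.5]
grip_width: 0.134
grasp_force: 28.8
```

Request:
play_rows --plan '[0, 0, 0, 0, 0.004, 0, 0.1, 0, 0, 0, 0, 0.008, 0, 0.1, 0, 0, 0, 0, 0.011, 0, 0.1, 0, 0, 0, 0, 0.013, 0, 0.1, 0, 0, 0, 0, 0.013, 0, 0.1, 0, 0, 0, 0, 0.013, 0, 0.1]'

```text
clock: 6.08
position: [0.583, 0.1638, 0.1422]
ee_rot: [-0.11, 0.994, -0.003, 0.0]
ft_force: [-0.4, -18.7, 9.3]
grip_width: 0.135
grasp_force: 29.1
```

Request:
play_rows --plan '[0, 0, 0, 0, -0.005, 0, 0.1, 0, 0, 0, 0, -0.005, 0, 0.1, 0, 0, 0, 0, -0.005, 0, 0.6, 0, 0, 0, 0, -0.005, 0, 0.6, 0, 0, 0, 0, -0.005, 0, 0.6, 0, 0, 0, 0, -0.005, -0.05, 0.6, 0, 0, 0, 0, -0.005, -0.11, 0.6, 0, 0, 0, 0, -0.005, -0.16, 0.6, 0, 0, 0, 0, -0.005, -0.16, 0.6, 0, 0, 0, 0, -0.005, -0.16, 0.6]'

```text
clock: 7.32
position: [0.5824, 0.1656, 0.3006]
ee_rot: [-0.113, 0.994, 0.0, -0.0]
ft_force: [-0.2, 0.0, -1.1]
grip_width: 0.6
grasp_force: 0.0
```

```bash
python3 - <<'E'
from h import *
import cv2
np.set_printoptions(precision=4,suppress=True)
o=status.get_obs();print(o["clock"],o["position"],o["ft_force"],o["grip_width"])
print(move([.453,-.2355,.30],78))
s=viewer.camera("side")[:,:,::-1]
cv2.imwrite("pics/s3.png",cv2.resize(s[80:260,190:400],None,fx=3,fy=3,interpolation=cv2.INTER_CUBIC))
E
```

```text
7.325 [0.5824 0.1656 0.3006] [-0.1867  0.0022 -1.0635] 0.6001506282284609
[-0.0021 -0.0433 25.0045  0.2164 -0.3617  0.0007]
```

View pics/s3.png

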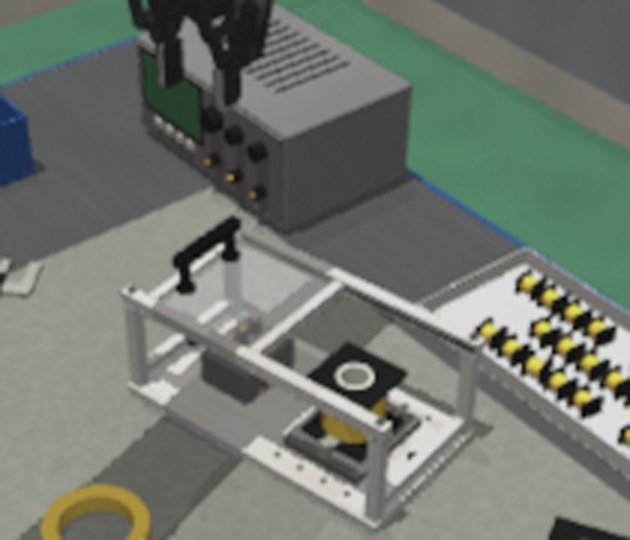

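The guard is fully open, with the handle at crop (208,250), and the bore ring is exposed at (354,376). Next I'll go over the meter.

Request:
play_rows --plan '[0, 0, 12, 0.108, -0.18, 0, 0.6, 0, 0, 12, 0.108, -0.18, 0, 0.6, 0, 0, 12, 0.108, -0.18, 0, 0.6, 0, 0, 12, 0.108, -0.18, 0, 0.6, 0, 0, 25, 0.216, -0.362, 0, 0.6, 0, 0, 25, 0.216, -0.362, 0, 0.6, 0, 0, 25, 0.216, -0.362, 0, 0.6, 0, 0, 25, 0.216, -0.362, 0, 0.6, 0, 0, 25, 0.216, -0.362, 0, 0.6, 0, 0, 25, 0.216, -0.362, 0, 0.6]'

```text
clock: 8.62
position: [0.4541, -0.2342, 0.3006]
ee_rot: [0.104, 0.995, 0.0, -0.001]
ft_force: [0.0, 0.6, 0.2]
grip_width: 0.599
grasp_force: 0.0
```

```bash
python3 - <<'E'
from h import *
import cv2
np.set_printoptions(precision=4,suppress=True)
o=status.get_obs();print(o["clock"],o["position"],o["ft_force"],o["joint_pos"])
print(move([.453,-.2355,.137],78))
s=viewer.camera("side")[:,:,::-1];t=viewer.camera("top")[:,:,::-1]
cv2.imwrite("pics/top_open.png",t);cv2.imwrite("pics/side_open.png",s)
cv2.imwrite("pics/s4.png",cv2.resize(s[150:350,230:430],None,fx=3,fy=3,interpolation=cv2.INTER_CUBIC))
# bore: white ring on the dark coil top, in both views
for n,im,g in(("top",t,(.621,.0045)),("side",s,(.621,.0045))):
    p=proj(n,np.array([*g,.082]));u,v=p.astype(int);k=9
    w=im[v-k:v+k+1,u-k:u+k+1].min(2)
    m=(w>130).astype(np.uint8);N,l,st,ce=cv2.connectedComponentsWithStats(m)
    for i in range(1,N):
        x,y,ww,hh,a=st[i]
        if a>8:
            q=(x+(ww-1)/2+u-k,y+(hh-1)/2+v-k);print(n,p,st[i],q,onz(n,q,.082),onz(n,ce[i]+[u-k,v-k],.082))
E
```

```text
8.625 [ 0.4541 -0.2342  0.3006] [0.0352 0.5935 0.1585] [-0.2526  0.037   0.6653  1.7003 -0.0231  1.4136  1.7793]
[ 0.0172 -0.0739  0.1099  0.0006 -0.0016  0.1636]
top [269.5519 165.1431] [ 5  5 10 10 52] (np.float64(269.5), np.float64(165.5)) [0.6198 0.0046 0.082 ] [0.6203 0.0045 0.082 ]
side [308.1784 204.9378] [ 3  6 13  9 64] (np.float64(308.0), np.float64(205.0)) [0.6205 0.0046 0.082 ] [0.6206 0.0045 0.082 ]
side [308.1784 204.9378] [ 0 15  8  4 20] (np.float64(302.5), np.float64(211.5)) [ 0.5939 -0.0056  0.082 ] [ 0.5908 -0.0055  0.082 ]
```

View pics/s4.png

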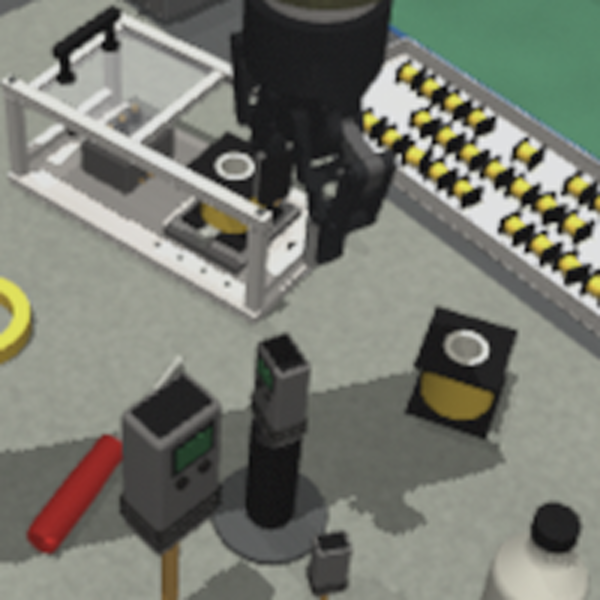

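The open gripper is well above the meter and nothing crowds the descent. I'll lower it and grip.

Request:
play_rows --plan '[0, 0, 0, 0.001, -0.0015, 0.04, 0.65, 0, 0, 0, 0.001, -0.0015, 0.08, 0.65, 0, 0, 0, 0.001, -0.0015, 0.115, 0.65, 0, 0, 0, 0.001, -0.0015, 0.14, 0.65, 0, 0, 0, 0.001, -0.0015, 0.155, 0.65, 0, 0, 0, 0.001, -0.0015, 0.163, 0.65, 0, 0, 0, 0.001, -0.0015, 0.163, 0.65, 0, 0, 0, 0.001, -0.0015, 0.163, 0.3, 0, 0, 0, 0.001, -0.0015, 0.163, 0.3, 0, 0, 0, 0.001, -0.0015, 0.163, 0.3, 0, 0, 0, 0.001, -0.0015, 0.163, 0.3, 0, 0, 0, 0.001, -0.0015, 0.163, 0.3]' --squeeze 40

```text
clock: 10.22
position: [0.4528, -0.2371, 0.1391]
ee_rot: [0.105, 0.995, 0.0, 0.001]
ft_force: [-0.8, 1.8, 5.6]
grip_width: 0.396
grasp_force: 32.0
```

Request:
play_rows --plan '[0, 0, 0, 0, 0, -0.01, 0.3, 0, 0, 0, 0, 0, -0.025, 0.3, 0, 0, 0, 0, 0, -0.04, 0.3, 0, 0, 0, 0, 0, -0.058, 0.3, 0, 0, 0, 0, 0, -0.076, 0.3, 0, 0, 0, 0, 0, -0.094, 0.3, 0, 0, 0, 0, 0, -0.112, 0.3, 0, 0, 0, 0, 0, -0.13, 0.3, 0, 0, 0, 0, 0, -0.148, 0.3, 0, 0, 0, 0, 0, -0.165, 0.3, 0, 0, 0, 0, 0, -0.17, 0.3, 0, 0, 0, 0, 0, -0.17, 0.3]' --squeeze 50

```text
clock: 11.72
position: [0.4523, -0.2371, 0.3083]
ee_rot: [0.105, 0.995, 0.0, 0.0]
ft_force: [-0.8, -0.2, -1.7]
grip_width: 0.392
grasp_force: 41.8
```

```bash
python3 - <<'E'
from h import *
import cv2
np.set_printoptions(precision=4,suppress=True)
o=status.get_obs();print(o["clock"],o["position"],o["ee_rot"],o["ft_force"],o["grip_width"],o["grasp_force"])
print("rel expected over bore",move([.6204,.0045,.307],78))
s=viewer.camera("side")[:,:,::-1];t=viewer.camera("top")[:,:,::-1]
cv2.imwrite("pics/side_l.png",s)
P=np.array(o["position"])
print(proj("side",P),proj("side",P-[0,0,.129]))
cv2.imwrite("pics/s5.png",cv2.resize(s[110:310,250:400],None,fx=3,fy=3,interpolation=cv2.INTER_CUBIC))
E
```

```text
11.725 [ 0.4523 -0.2371  0.3083] [0.1046 0.9945 0.     0.    ] [-0.8495 -0.1545 -1.656 ] 0.3920381433453309 41.76939368247986
rel expected over bore [ 0.0047  0.0031 -0.0061 -0.1142  0.2713  0.0013]
[329.0161 219.9616] [324.4787 268.8822]
```

View pics/s5.png

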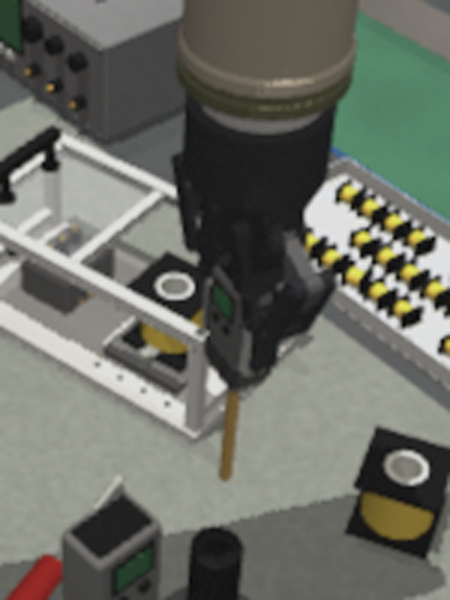

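The meter hangs upright from the gripper. Its brass tip is at crop (226,478), which agrees with the expected pixel to about 0.7 px. I'll carry it over the bore.

Request:
play_rows --plan '[0, 0, 0, -0.013, 0.03, 0, 0.3, 0, 0, 0, -0.031, 0.073, 0, 0.3, 0, 0, 0, -0.049, 0.116, 0, 0.3, 0, 0, 0, -0.067, 0.159, 0, 0.3, 0, 0, 0, -0.085, 0.202, 0, 0.3, 0, 0, 0, -0.103, 0.245, 0, 0.3, 0, 0, 0, -0.112, 0.266, 0, 0.3, 0, 0, 0, -0.114, 0.271, 0, 0.3, 0, 0, 0, -0.114, 0.271, 0.02, 0.3, 0, 0, 0, -0.114, 0.271, 0.04, 0.3, 0, 0, 0, -0.114, 0.271, 0.05, 0.3, 0, 0, 0, -0.114, 0.271, 0.05, 0.3, 0, 0, 0, -0.114, 0.271, 0.05, 0.3]'

```text
clock: 13.45
position: [0.6204, 0.0038, 0.2592]
ee_rot: [0.105, 0.994, 0.0, 0.001]
ft_force: [0.3, -0.6, -1.1]
grip_width: 0.391
grasp_force: 41.9
```

```bash
cat > stem.py <<'E'
from h import *
import cv2
np.set_printoptions(precision=4,suppress=True)
o=status.get_obs();P=np.array(o["position"]);print(o["clock"],P,o["ee_rot"],o["ft_force"],o["grasp_force"])
s=viewer.camera("side")[:,:,::-1].copy()
a=proj("side",P-[0,0,.129]);b=proj("side",P-[0,0,.034]);print("expected tip, stem top",a,b)
hsv=cv2.cvtColor(s,cv2.COLOR_BGR2HSV)
m=cv2.inRange(hsv,(8,90,40),(25,255,255))
k=np.zeros_like(m);cv2.line(k,tuple(map(int,a+.5)),tuple(map(int,b+.5)),255,13);m&=k
r=np.flatnonzero(m.any(1))
X=[(m[v].nonzero()[0].mean(),v,m[v].nonzero()[0].size) for v in r];X=np.array(X);print(X.T)
f=np.polyfit(X[:,1],X[:,0],1);v=r.max();u=np.polyval(f,v)
f2=(a[0]-b[0])/(a[1]-b[1]);print("slope",f[0],"expected",f2,"tip px",u,v,"expected col there",a[0]+f2*(v-a[1]))
c=slice(max(0,int(a[1])-70),int(a[1])+50),slice(int(a[0])-70,int(a[0])+70)
cv2.imwrite("pics/stem%d.png"%(o["clock"]*100),cv2.resize(s[c],None,fx=5,fy=5,interpolation=cv2.INTER_CUBIC))
print(c)
E
python3 stem.py; ls pics
```

```text
13.45 [0.6204 0.0038 0.2592] [0.1049 0.9945 0.0001 0.0006] [ 0.323  -0.5759 -1.1052] 41.8935763835907
expected tip, stem top [308.8958 190.5196] [310.454  159.0479]
[[311.  310.5 310.  310.  310.  310.  310.  310.  310.  310.  310.  310.
  309.5 309.5 309.5 310.  310.  310.  309.5 309.5 309.5 309.5 309.5 309.5
  309.5 309.  309.  308.5]
 [163.  164.  165.  166.  167.  168.  169.  170.  171.  172.  173.  174.
  175.  176.  177.  178.  179.  180.  181.  182.  183.  184.  185.  186.
  187.  188.  189.  190. ]
 [  1.    2.    3.    3.    3.    3.    3.    3.    3.    3.    3.    3.
    2.    2.    2.    3.    3.    3.    2.    2.    2.    2.    2.    2.
    2.    3.    3.    2. ]]
slope -0.04898741105637547 expected -0.04951123958568371 tip px 309.08866995073896 190 expected col there 308.9215347266518
(slice(120, 240, None), slice(238, 378, None))
s1.png
s2.png
s3.png
s4.png
s5.png
side0.png
side_l.png
side_open.png
stem1345.png
t1.png
top0.png
top_open.png
z.png
```

The stem matches the expected line to about 0.2 px and is upright. I'll lower it in two stages.

Request:
play_rows --plan '[0, 0, 0, 0, 0.001, 0.005, 0.3, 0, 0, 0, 0, 0.001, 0.013, 0.3, 0, 0, 0, 0, 0.001, 0.021, 0.3, 0, 0, 0, 0, 0.001, 0.029, 0.3, 0, 0, 0, 0, 0.001, 0.036, 0.3, 0, 0, 0, 0, 0.001, 0.04, 0.3, 0, 0, 0, 0, 0.001, 0.04, 0.3, 0, 0, 0, 0, 0.001, 0.04, 0.3]'

```text
clock: 14.5
position: [0.6205, 0.0052, 0.2186]
ee_rot: [0.105, 0.995, 0.0, 0.0]
ft_force: [0.2, -0.4, -1.1]
grip_width: 0.394
grasp_force: 41.9
```

```bash
python3 stem.py; cp pics/stem14*.png pics/near.png
```

```text
14.5 [0.6205 0.0052 0.2186] [0.1046 0.9945 0.0001 0.0003] [ 0.232  -0.3926 -1.0786] 41.89400911331177
expected tip, stem top [307.9692 202.6006] [309.4337 172.6368]
[[309.5 309.  310.  309.5 309.5 309.  309.  309.  309.  309.  308.5 308.5
  308.5 308.5 308.5 308.5 308.5 308.5 308.  308.  308.5 308.5 308.5 308.5
  308.  308. ]
 [177.  178.  179.  180.  181.  182.  183.  184.  185.  186.  187.  188.
  189.  190.  191.  192.  193.  194.  195.  196.  197.  198.  199.  200.
  201.  202. ]
 [  2.    3.    3.    2.    2.    3.    3.    3.    3.    3.    2.    2.
    2.    2.    2.    2.    2.    2.    3.    3.    4.    4.    4.    4.
    3.    3. ]]
slope -0.05726495726495741 expected -0.048875205760731996 tip px 307.99572649572644 202 expected col there 307.99856457115334
(slice(132, 252, None), slice(237, 377, None))
```

View pics/near.png

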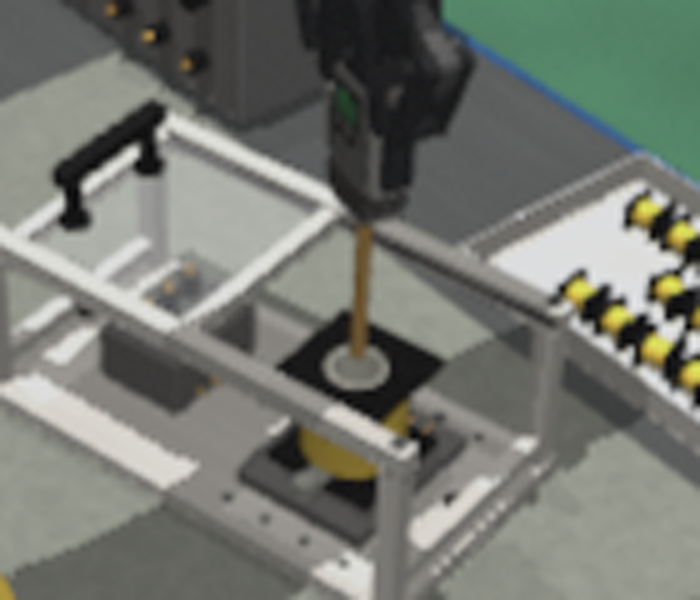

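The tip sits just above the ring centre (crop 358,356 against 357,367). I'll finish the descent.

Request:
play_rows --plan '[0, 0, 0, 0, -0.0005, 0.004, 0.3, 0, 0, 0, 0, -0.0005, 0.011, 0.3, 0, 0, 0, 0, -0.0005, 0.018, 0.3, 0, 0, 0, 0, -0.0005, 0.025, 0.3, 0, 0, 0, 0, -0.0005, 0.032, 0.3, 0, 0, 0, 0, -0.0005, 0.0365, 0.3, 0, 0, 0, 0, -0.0005, 0.0375, 0.3, 0, 0, 0, 0, -0.0005, 0.0375, 0.3, 0, 0, 0, 0, -0.0005, 0.0375, 0.3, 0, 0, 0, 0, -0.0005, 0.0375, 0.3]'

```text
clock: 15.8
position: [0.6204, 0.0048, 0.181]
ee_rot: [0.105, 0.995, 0.0, 0.0]
ft_force: [-0.0, -1.0, -0.3]
grip_width: 0.395
grasp_force: 41.9
```

```bash
python3 stem.py; cp pics/stem1[567]*.png pics/fin.png; python3 -c "
from workcell import status;print(status.get_obs()['joint_velocities'])"
```

```text
15.8 [0.6204 0.0048 0.181 ] [0.1046 0.9945 0.0001 0.0002] [-0.0499 -0.9882 -0.2501] 41.89371943473816
expected tip, stem top [307.4882 213.705 ] [308.8929 185.036 ]
[[308.  308.5 308.5 308.5 308.5 308.5 308.  308.  308.5 308.5 308.5 308.5
  308.  308.5 308.  308.  308.  308.  308.  313. ]
 [189.  190.  191.  192.  193.  194.  195.  196.  197.  198.  199.  200.
  201.  202.  203.  204.  205.  206.  207.  216. ]
 [  1.    2.    2.    2.    2.    2.    3.    3.    4.    4.    4.    4.
    3.    2.    3.    3.    3.    3.    3.    1. ]]
slope 0.07860560492139548 expected -0.04899735644687615 tip px 309.8441558441557 216 expected col there 307.37575459817816
(slice(143, 263, None), slice(237, 377, None))
[-0.00039921  0.00242079 -0.00099696  0.00266999 -0.00104329  0.00084361
 -0.0010507 ]
```

View pics/fin.png

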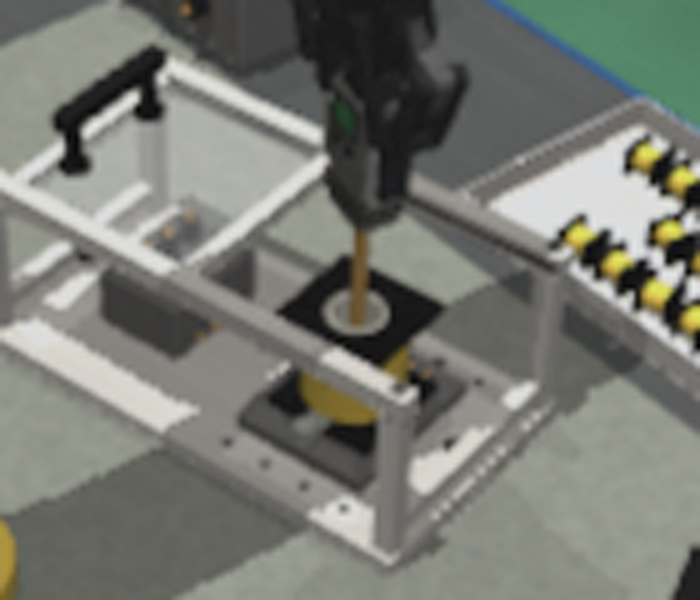

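The stem passes through the ring's centre (crop 357,312), upright and still, with no contact force, and the guard is open.

```bash
python3 -c "
from workcell import manip;print(manip.hand_in())"
```

```text
the job is handed in; nothing more can be done
None
```

I slid the guard open to its stop and handed the job in with the meter held upright and still, centred in the bore with the tip about halfway down by measurement; no judging result came back.

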